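# Stretch a ring by three clicks and hold it

## Task

In the wooden rack, find the expander head that has the gold ring on it, plug its square shank into the square socket on top of the ring stretcher until its shoulder is fully home, and let go of it. Then pull the stretcher's lever down by exactly three clicks, counted by feel, never on to a fourth (that would overstretch the ring), and finish while still holding the lever down at the third click, because it springs back up when let go. Leave the other two heads in the rack and the tools and jars on the bench where they are.

Things in the scene. Friction and masses are not known exactly. Their poses are not given: they have to be found in the camera images.
- ring_head_mid (a point): Loose steel expander head with the gold ring, 200 g, upright in a rack hole, flats parallel to the rack's. Point half-way up its axis, z up, x and y square to the flats. Square shank 18 wide, 28 long, chamfered; square body 28 wide, 26 tall, grip its flats; its underside, the shoulder, is 16 below this point; slotted mandrel with the fixed 26 mm ring rises to 44 above. Home: point 16 above mouth.
- slim_head_mid (a point): Another steel expander head in the rack, to be left there: same square shank and body, a thinner mandrel (13.6 to 11 mm) and no ring. Point half-way up, as on the head with the ring.
- wide_head_mid (a point): The third steel expander head in the rack, to be left there: same square shank and body, a thicker and shorter mandrel (26 mm across, 22 mm tall) and no ring. Point 44 mm above its foot.
- rack: Wooden rack, fixed: block 62 x 200 x 36 mm (its own x, y, z), origin under its centre. Three square holes, 21 mm wide, lie 66 mm apart along its y axis (there is most room for fingers on the x sides); the heads hang in them by their shoulders, which rest on the rack's top at 36 mm.
- socket (a point): Mouth of the square socket in the top of the ring stretcher (fixed cast machine, foot 150 x 175), 130 mm above the bench. z up, x and y along the socket's sides; the lever stands out on the +y side. Socket 20 mm wide, 32 deep, 3 mm chamfer at the mouth, in a 70 x 70 steel top. A wedge pin deep inside does not touch the head.
- lever_pivot (a point): Centre of the lever's pivot on the stretcher, 85 mm to the +y side of the socket and 105 mm above the bench. x axis along the pivot (level), y axis out to the lever's side, z up.
- lever_grip (a point): Centre of the lever's rubber grip, 22 wide (along the pivot axis), 18 thick, 95 long, 170 mm from the pivot. Own y points out along the lever, x is the pivot axis, z its upper side. At rest it slants up 0.70 rad; three clicks bring it about level. Pinch it across its width from above, or press it down; it turns in the pads as it swings.
- lever (a joint): Lever angle, rad: 0 at rest on its upper stop, grows as it is pulled down, at most 1.06. A spring pushes it back, 6 to 7 N at the grip near rest, 10 N at three clicks, all the way if let go. Clicks are 0.20 rad (34 mm at the grip) apart. Leaving a notch the push rises 5 N, past the tooth it drops 5 N below the spring's, then it is back in the next notch. First click 0.20 to 0.34 rad from rest.
- pawl_nose (a point): Centre of the click roller (10 mm) of the spring-loaded pawl carried by the lever, 72 mm from the pivot, 18 mm to the +x side of the lever; it rides over the quadrant's teeth.
- notch1 (a point): Where the centre of the pawl roller sits at the first click: a point on the toothed steel quadrant on the +x side of the lever (rim of 70 mm radius about the pivot, five round teeth of 10 mm, 13 mm apart).
- notch2 (a point): The same for the second click.
- notch3 (a point): The same for the third click: the lever is right when the pawl roller is here.
- notch4 (a point): The same for the fourth click, which must not be reached.
- ring_head: The head with the gold ring as a solid, origin at the centre of its foot, z up.
- caliper: Digital caliper lying on the bench, 150 x 75 x 14 mm, origin under its middle; a bystander.
- pliers: Pliers lying on the bench, 160 x 45 x 14 mm, origin near the joint; a bystander.
- graver: Graver with a wooden mushroom handle lying on the bench, 100 mm long, 30 mm thick, origin under its middle; a bystander.
- findings_jar: Clear jar of findings, 48 mm across and 45 mm tall, origin under its centre; a bystander.
- flux_jar: Amber jar, 56 mm across and 60 mm tall, origin under its centre; a bystander.

How it is judged:
On the way, in this order (a step that is already met when the one before it is completed fails the run):
1. the head with the ring is fully home in the socket and let go (horizontal distance between ring_head_mid and socket below 0.004 m and z of ring_head_mid in the frame of socket between 0.012 and 0.0185 m and angle between ring_head_mid's own z axis and vertical below 0.1 rad and contact force between the fingers and ring_head below 0.3 N), for 0.2 s.
2. the lever is pulled to the first click (distance between pawl_nose and notch1 below 0.0055 m), for 0.02 s.
3. on to the second click (distance between pawl_nose and notch2 below 0.0055 m), for 0.02 s.
4. on to the third click (distance between pawl_nose and notch3 below 0.0055 m), for 0.02 s.
At the end, for the whole second after the job is handed in: The fingers hold the lever still at the third click (pawl within 5.5 mm of the third notch, at least 2 N on the lever); the ring's head is upright in the socket, within 4 mm of its centre, shoulder within 2.5 mm of the mouth; the other heads are in the rack (within 20 mm) (horizontal distance between ring_head_mid and socket below 0.004 m and z of ring_head_mid in the frame of socket between 0.012 and 0.0185 m and angle between ring_head_mid's own z axis and vertical below 0.1 rad and distance between pawl_nose and notch3 below 0.0055 m and velocity of joint lever between -0.1 and 0.1 rad/s and contact force between the fingers and lever above 2 N and distance of each of slim_head_mid, wide_head_mid from where it was at the start of the episode below 0.02 m); the arm keeps its last pose, push and grip.
It fails at once if the lever is pulled on over the fourth tooth (distance between pawl_nose and notch4 below 0.0072 m).
It fails at once if another head is pulled out of the rack (distance of any of slim_head_mid, wide_head_mid from where it was at the start of the episode above 0.025 m).
It fails at once if a tool or jar is pushed out of its place (distance of any of caliper, pliers, graver, findings_jar, flux_jar from where it was at the start of the episode above 0.04 m).
It also fails if it takes over 72 s, if anything falls off the work surface, if the arm or the gripper's body presses on something with over 40 N, if the wrist force passes 120 N, or if a joint passes its speed limit or range.

## Robot

A 6-joint arm with a two-finger parallel gripper is mounted at the origin on the work surface. World frame = base frame: x ahead of the robot, y to its left, z up, the work surface at z = 0. Lengths are in m, angles in rad, forces in N, time in s.
With the tool pointing down it reaches from about 0.3 to 0.825 m from the base axis. Payload 5.4 kg.
Tool frame: the origin (TCP) lies between the finger pads; the fingertips stand 19 mm ahead of it and the grasp point (between the pads) is the TCP (r.tip_extent is the distance from the TCP to the fingertips, in m); z points along the fingers, y is the direction in which the jaws open and shut (so a half turn about z gives the same grasp; the last joint's range is limited). The gripper opens to 92 mm and grips with 3 to 60 N. Pads are 20 mm wide; open, the fingers measure 128 mm over their backs; the gripper's body (75 mm by 189 mm) begins 69 mm behind the grasp point.
Start: joints at [-1.517, 0.158, 1.597, -0, 1.386, -0.21], TCP at [0.15, -0.555, 0.234] pointing down, gripper open.
Joint ranges: [-2.91, 2.91], [-0.94, 2.29], [0.18, 2.7], [-1.29, 4.43], [0.17, 2.64], [-3, 3]. Speed limits (rad/s): [2.57, 2.57, 3.14, 3.14, 3.14, 3.14].

## Interface

Orientations are given as a 3x3 rotation matrix whose columns are the frame's x, y, z axes.
In Python, from bench import r, grab_frame, camera_model, order gives the robot as it stands.
- The arm moves only by the tool step_arm, never from a script. Its argument "plan" is a list of rows, each an object of numbers: "tx", "ty", "tz": the shift along the tool's x, y, z in mm; "twist": the turn about the tool's z in degrees; "hand": the closure, from 0 (fully open) to 1 (shut). A call has 1 to 20 rows; each row is the pose to reach, as a shift and turn from the pose commanded when the call began, along the tool's axes at that moment; what a row does not reach only later rows make up. A row lasts 1/12 s, in which the tool goes at most 41.7 mm and 7.16 degrees, less where a joint would pass 70% of its speed; a pose out of reach is approached as far as the arm can. A call with a gripper value outside its range is refused whole. The fingers move at their own pace and stop on an object; the grip force is fixed at half the most. Time passes only in rows, so rows that repeat a pose let the fingers close. It gives the time, the measured TCP pose, the force and the opening at its end, in the units of the state.
- r.read_state(): the state, without advancing time (a new reading comes with each control period).
- grab_frame(name): name is "side" or "top" or "wrist"; returns (picture, depth): 384x512x3 uint8, red, green, blue; 384x512 float32, m along the optical axis (not along the pixel's ray), 0 where there is no reading.
- camera_model(name): a dict with "intrinsics" (3x3 intrinsics, pixels), "dist_coeffs" ([k1, k2, p1, p2, k3] as OpenCV has them; the pictures are not rectified), "cam_to_world" (4x4, takes a point from camera to world coordinates); the wrist camera has in their place "mount" (4x4, takes a point from camera to tool coordinates, whose origin is the TCP and whose axes are the flange's). Camera axes: x right, y up, looking along -z (the intrinsics and any distortion apply to the point x, -y, -z); pixel columns grow to the right and rows downward; lengths in m; the calibration is good to about 2 mm. A picture is of the moment at which its call begins: read the wrist's pose just before it. camera_model takes no time and is no camera call.
- order.finish_job(): hands the job in, once; it reports no verdict.
The state is a dict: "time_s": time; "q": joint angles; "qvel": joint speeds; "joint_efforts": joint torques, N m; "tcp_pos": TCP position; "eef_rot": TCP orientation; "contact_force": force on the tool from outside, world axes, zero at the start; "torque": the same for the moment, N m; "grip_width": finger opening in m.
Only numpy, scipy, OpenCV 4.12 (cv2) and the standard library are available. Lean on these libraries where they do the work, as an engineer would, in place of code of your own. Each camera call takes 0.05 s, during which the arm holds its last target.

## Working session

There is one attempt and no reset: what is moved stays moved. The work goes in short steps, Python scripts to look and compute and a tool call to move; the robot and the scene stay as the last step left them, time stands still between calls to the robot, and variables do not carry over. Pictures are saved under pics/ and viewed, and the job is handed in when it is done.

Besides the shell and the picture viewer there is one more tool, called in YAML: its name, and indented under it one key for each argument. step_arm: Moves the arm, as the interface text tells. Its arguments: {"type":"object","properties":{"plan":{"type":"array"}},"required":["plan"]}

```bash
ls; mkdir -p pics
cat > h.py <<'E'
import numpy as np, cv2
from bench import r, grab_frame, camera_model, order
def save(n,img): cv2.imwrite(f'pics/{n}.png',img[:,:,::-1])
E
python3 - <<'E'
from h import *
s=r.read_state(); print(s)
for n in ['side','top','wrist']:
    im,d=grab_frame(n); save(n+'0',im); np.savez(f'pics/{n}0.npz',im=im,d=d)
    print(n,{k:np.round(v,4).tolist() for k,v in camera_model(n).items()}, (d>0).mean())
E
```

```text
pics
{'time_s': 0.0, 'q': array([-1.51708357e+00,  1.59004498e-01,  1.59822576e+00,  1.40849769e-05,
        1.38621440e+00, -2.10089359e-01]), 'qvel': array([ 0.00057345,  0.0002769 ,  0.00012028, -0.00045616, -0.00132545,
       -0.00170454]), 'joint_efforts': array([-5.64330567e-04, -3.85563040e+01, -3.22113669e+01,  7.00289779e-02,
        3.76438920e-02, -1.13180181e-04]), 'tcp_pos': array([ 0.14989009, -0.55450591,  0.23264717]), 'eef_rot': array([[ 9.65406239e-01,  2.60750429e-01, -8.56029403e-05],
       [ 2.60750137e-01, -9.65404549e-01,  1.85008139e-03],
       [ 3.99768049e-04, -1.80840110e-03, -9.99998285e-01]]), 'contact_force': array([ 0.98078895, -0.04152871,  0.47369336]), 'torque': array([-0.02133986, -0.0466689 , -0.01977051]), 'grip_width': 0.09181177093805419}
side {'intrinsics': [[375.1364, 0.0, 255.4244], [0.0, 375.1364, 187.6009], [0.0, 0.0, 1.0]], 'dist_coeffs': [-0.0234, 0.0, 0.0, 0.0, 0.0], 'cam_to_world': [[0.983, 0.1085, -0.1481, 0.4194], [-0.1833, 0.6285, -0.7559, -0.8288], [0.0111, 0.7702, 0.6377, 0.8191], [0.0, 0.0, 0.0, 1.0]]} 0.9960530598958334
top {'intrinsics': [[372.7483, 0.0, 253.0893], [0.0, 372.7483, 192.7613], [0.0, 0.0, 1.0]], 'dist_coeffs': [-0.0545, 0.0, 0.0, 0.0, 0.0], 'cam_to_world': [[-0.0059, 0.9974, -0.0721, 0.4825], [-0.9999, -0.0048, 0.0152, -0.0072], [0.0148, 0.0722, 0.9973, 1.256], [0.0, 0.0, 0.0, 1.0]]} 0.9959818522135416
wrist {'intrinsics': [[288.1745, 0.0, 256.3815], [0.0, 288.1745, 191.8467], [0.0, 0.0, 1.0]], 'dist_coeffs': [-0.0321, 0.0, 0.0, 0.0, 0.0], 'mount': [[-0.0003, 0.9681, 0.2504, 0.0704], [1.0, 0.0001, 0.0007, 0.0009], [0.0006, 0.2504, -0.9681, -0.1512], [0.0, 0.0, 0.0, 1.0]]} 0.9961496988932291
```

View pics/side0.png

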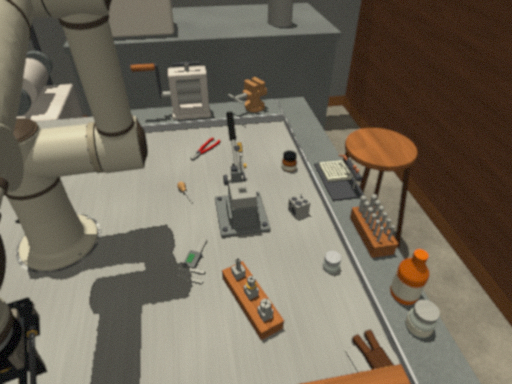

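View pics/top0.png

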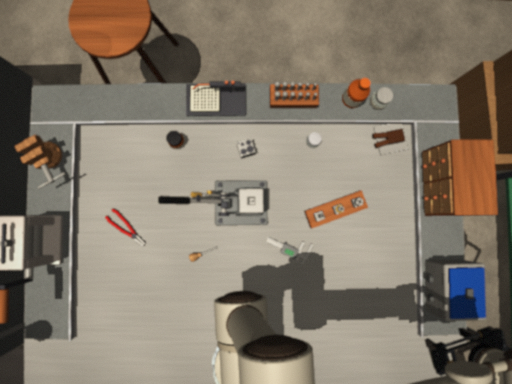

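View pics/wrist0.png

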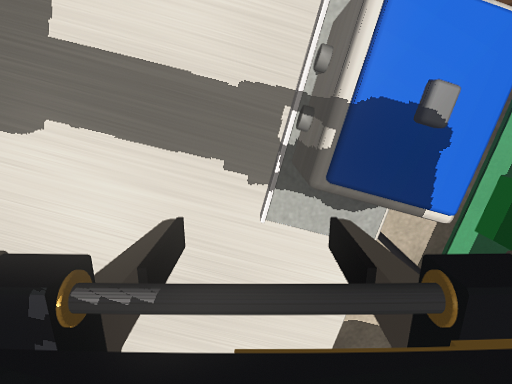

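```bash
cat >> h.py <<'E'
def unproj(name,u,v,d,T=None):
    m=camera_model(name); K=np.array(m['intrinsics']); D=np.array(m['dist_coeffs'])
    p=cv2.undistortPoints(np.array([[[u,v]]],float),K,D)[0,0]
    c=np.array([p[0]*d,-p[1]*d,-d,1]); T=np.array(m['cam_to_world']) if T is None else T
    return (T@c)[:3]
def ray_z(name,u,v,z,T=None):
    m=camera_model(name); T=np.array(m['cam_to_world']) if T is None else T
    a=T[:3,3]; b=unproj(name,u,v,1.0,T)-a
    return a+b*(z-a[2])/b[2]
def wristT():
    s=r.read_state(); T=np.eye(4); T[:3,:3]=s['eef_rot']; T[:3,3]=s['tcp_pos']
    return T@np.array(camera_model('wrist')['mount'])
def cloud(name,d,T=None):
    m=camera_model(name); K=np.array(m['intrinsics']); D=np.array(m['dist_coeffs'])
    h,w=d.shape; uv=np.stack(np.meshgrid(np.arange(w),np.arange(h)),-1).reshape(-1,1,2).astype(float)
    p=cv2.undistortPoints(uv,K,D)[:,0].reshape(h,w,2); T=np.array(m['cam_to_world']) if T is None else T
    c=np.stack([p[...,0]*d,-p[...,1]*d,-d],-1); return c@T[:3,:3].T+T[:3,3]
E
python3 - <<'E'
from h import *
z=np.load('pics/top0.npz'); im,d=z['im'],z['d']
c=cv2.resize(im[165:240,150:380],None,fx=3.4,fy=3.4,interpolation=cv2.INTER_CUBIC); save('topc',c)
z2=np.load('pics/side0.npz'); c=cv2.resize(z2['im'][100:340,140:340],None,fx=2.5,fy=2.5,interpolation=cv2.INTER_CUBIC); save('sidec',c)
P=cloud('top',d)
hsv=cv2.cvtColor(im,cv2.COLOR_RGB2HSV)
# rack
m=((hsv[...,0]<15)&(hsv[...,1]>130)).astype(np.uint8); m[:170]=0;m[240:]=0;m[:,:290]=0;m[:,380:]=0
m=cv2.morphologyEx(m,cv2.MORPH_CLOSE,np.ones((9,9)))
cnt=max(cv2.findContours(m,0,2)[0],key=cv2.contourArea); pts=[ray_z('top',*q[0],0.036) for q in cnt]
rect=cv2.minAreaRect((np.array(pts)[:,:2]*1000).astype(np.float32)); print('rack',rect)
for n,(u,v) in dict(h1=(320,216),h2=(339,209),h3=(358,202),sock=(251,201),base=(220,185)).items():
    print(n,P[v,u],P[v-3:v+4,u-3:u+4,2].max())
# lever black
b=(im.max(-1)<40);b[:190]=0;b[210:]=0;b[:,:155]=0;b[:,195:]=0
vs,us=np.where(b);print(us.min(),us.max(),vs.min(),vs.max());print(P[vs,us][::15].round(3))
E
```

```text
rack ((516.350341796875, -298.4283142089844), (59.18861389160156, 199.79388427734375), 19.332698822021484)
h1 [ 0.49265252 -0.23360893  0.09431405] 0.09975484109330535
h2 [ 0.51404411 -0.29315919  0.09762665] 0.09964589235987842
h3 [ 0.53634886 -0.35879866  0.08108497] 0.08945613599705737
sock [ 0.53974475 -0.01803554  0.11426016] 0.1318500179576263
base [0.59802522 0.08371611 0.0226975 ] 0.027385656739317366
159 188 197 202
[[0.545 0.226 0.25 ]
 [0.543 0.206 0.233]
 [0.545 0.169 0.204]
 [0.541 0.201 0.23 ]
 [0.542 0.164 0.2  ]
 [0.538 0.201 0.23 ]
 [0.539 0.164 0.201]
 [0.535 0.198 0.23 ]
 [0.536 0.162 0.198]
 [0.533 0.194 0.222]]
```

View pics/topc.png

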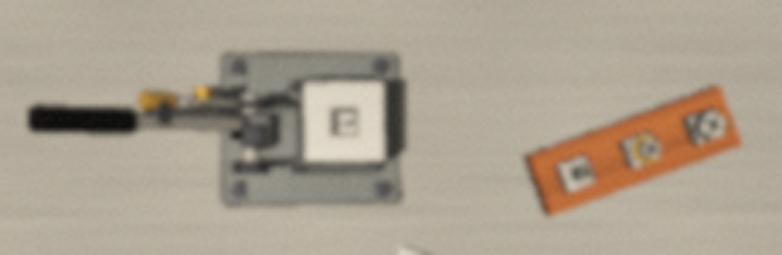

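View pics/sidec.png

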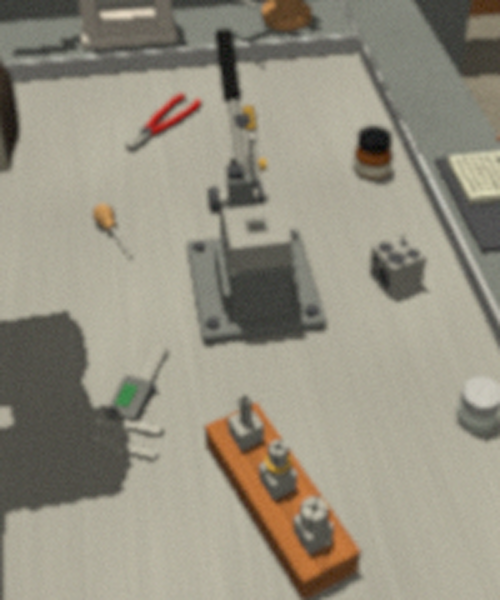

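step_arm:
  plan:
    - {"tx": 420, "ty": -152, "tz": 20, "twist": -94, "hand": 0}
    - {"tx": 420, "ty": -152, "tz": 20, "twist": -94, "hand": 0}
    - {"tx": 420, "ty": -152, "tz": 20, "twist": -94, "hand": 0}
    - {"tx": 420, "ty": -152, "tz": 20, "twist": -94, "hand": 0}
    - {"tx": 420, "ty": -152, "tz": 20, "twist": -94, "hand": 0}
    - {"tx": 420, "ty": -152, "tz": 20, "twist": -94, "hand": 0}
    - {"tx": 420, "ty": -152, "tz": 20, "twist": -94, "hand": 0}
    - {"tx": 420, "ty": -152, "tz": 20, "twist": -94, "hand": 0}
    - {"tx": 420, "ty": -152, "tz": 20, "twist": -94, "hand": 0}
    - {"tx": 420, "ty": -152, "tz": 20, "twist": -94, "hand": 0}
    - {"tx": 420, "ty": -152, "tz": 20, "twist": -94, "hand": 0}
    - {"tx": 420, "ty": -152, "tz": 20, "twist": -94, "hand": 0}
    - {"tx": 420, "ty": -152, "tz": 20, "twist": -94, "hand": 0}
    - {"tx": 420, "ty": -152, "tz": 20, "twist": -94, "hand": 0}
    - {"tx": 420, "ty": -152, "tz": 20, "twist": -94, "hand": 0}
    - {"tx": 420, "ty": -152, "tz": 20, "twist": -94, "hand": 0}

```text
time_s: 1.48
tcp_pos: [0.5154, -0.299, 0.2134]
eef_rot: [[-0.324, 0.946, -0.0], [0.946, 0.324, 0.0], [0.0, -0.0, -1.0]]
contact_force: [0.1, -0.7, -0.4]
grip_width: 0.0919
```

Run:
```python
from h import *
s=r.read_state(); print(s['time_s'],s['tcp_pos'],s['eef_rot'].round(4),s['q'].round(3))
T=wristT(); im,d=grab_frame('wrist'); save('w1',im); np.savez('pics/w1.npz',im=im,d=d,T=T)
```

```text
1.4833 [ 0.51544956 -0.29902952  0.21343718] [[-3.241e-01  9.460e-01 -2.000e-04]
 [ 9.460e-01  3.241e-01  3.000e-04]
 [ 3.000e-04 -1.000e-04 -1.000e+00]] [-0.728  0.227  1.559  0.     1.356 -1.058]
```

View pics/w1.png

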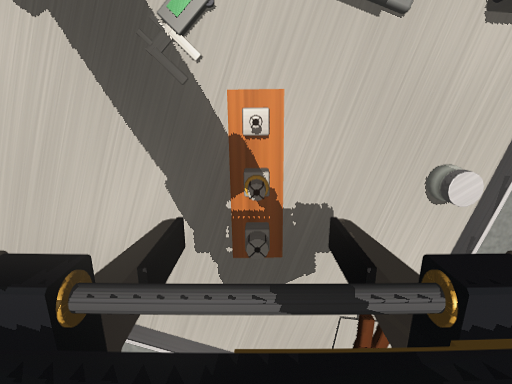

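```bash
cat >> h.py <<'E'
def bodies(P,zlo,zhi,amin=20):
    m=((P[...,2]>zlo)&(P[...,2]<zhi)).astype(np.uint8)
    n,l,st,c=cv2.connectedComponentsWithStats(m)
    for i in range(1,n):
        if st[i,4]<amin: continue
        q=P[l==i]; rc=cv2.minAreaRect((q[:,:2]*1000).astype(np.float32))
        print(st[i,4],c[i].round(),np.round(rc[0],1),np.round(rc[1],1),round(rc[2],2),'z',np.median(q[:,2]).round(4))
E
python3 - <<'E'
from h import *
f=np.load('pics/w1.npz'); P=cloud('wrist',f['d'],f['T']); P[260:]=0
print('bench z',np.median(P[20:60,250:400,2]))
print('body tops');bodies(P,.057,.067)
print('rack');bodies(P,.030,.041,200)
print('tops');bodies(P,.075,.11,10)
print(camera_model('wrist').keys())
E
```

```text
bench z 0.00013651900049455046
body tops
614 [256. 121.] [ 493.4 -236.9] [27.9 26.1] 18.9 z 0.0619
203 [258. 177.] [ 515.3 -298. ] [27.2 27. ] 19.22 z 0.0615
188 [257. 233.] [ 536.9 -359.4] [27.6 25.8] 19.05 z 0.0615
rack
6640 [256. 167.] [ 515.5 -299.4] [ 62.1 200.2] 19.59 z 0.036
207 [448. 183.] [ 735.6 -229.3] [41.5 18.5] 89.23 z 0.0358
403 [492. 218.] [ 813.  -251.8] [ 10.9 100.4] 0.18 z 0.0318
tops
123 [255. 121.] [ 492.9 -237.1] [11.6 10.1] 18.9 z 0.0959
473 [256. 187.] [ 515.  -296.9] [23.7 21.1] 18.35 z 0.0947
446 [257. 247.] [ 537.2 -360.4] [24.1 24.1] 49.35 z 0.0838
dict_keys(['intrinsics', 'dist_coeffs', 'mount'])
```

step_arm:
  plan:
    - {"tx": 0.5, "tz": 40, "hand": 0}
    - {"tx": 0.5, "tz": 80, "hand": 0}
    - {"tx": 0.5, "tz": 115, "hand": 0}
    - {"tx": 0.5, "tz": 140, "hand": 0}
    - {"tx": 0.5, "tz": 155, "hand": 0}
    - {"tx": 0.5, "tz": 155, "hand": 0}
    - {"tx": 0.5, "tz": 155, "hand": 0}

```text
invalid input at $.plan[0]: expected keys tx, ty, tz, twist, hand
```

step_arm:
  plan:
    - {"hand": 1}
    - {"hand": 1}
    - {"hand": 1}
    - {"hand": 1}
    - {"hand": 1}
    - {"hand": 1}
    - {"hand": 1}
    - {"hand": 1}
    - {"hand": 1}
    - {"hand": 1}

```text
invalid input at $.plan[0]: expected keys tx, ty, tz, twist, hand
```

step_arm:
  plan:
    - {"tx": 0.5, "ty": 0, "tz": 40, "twist": 0, "hand": 0}
    - {"tx": 0.5, "ty": 0, "tz": 80, "twist": 0, "hand": 0}
    - {"tx": 0.5, "ty": 0, "tz": 115, "twist": 0, "hand": 0}
    - {"tx": 0.5, "ty": 0, "tz": 140, "twist": 0, "hand": 0}
    - {"tx": 0.5, "ty": 0, "tz": 155, "twist": 0, "hand": 0}
    - {"tx": 0.5, "ty": 0, "tz": 155, "twist": 0, "hand": 0}
    - {"tx": 0.5, "ty": 0, "tz": 155, "twist": 0, "hand": 0}

```text
time_s: 2.12
tcp_pos: [0.515, -0.2984, 0.0582]
eef_rot: [[-0.326, 0.945, -0.001], [0.945, 0.326, 0.001], [0.001, -0.001, -1.0]]
contact_force: [0.6, 0.2, 0.6]
grip_width: 0.0918
```

step_arm:
  plan:
    - {"tx": 0, "ty": 0, "tz": 0, "twist": 0, "hand": 1}
    - {"tx": 0, "ty": 0, "tz": 0, "twist": 0, "hand": 1}
    - {"tx": 0, "ty": 0, "tz": 0, "twist": 0, "hand": 1}
    - {"tx": 0, "ty": 0, "tz": 0, "twist": 0, "hand": 1}
    - {"tx": 0, "ty": 0, "tz": 0, "twist": 0, "hand": 1}
    - {"tx": 0, "ty": 0, "tz": 0, "twist": 0, "hand": 1}
    - {"tx": 0, "ty": 0, "tz": 0, "twist": 0, "hand": 1}
    - {"tx": 0, "ty": 0, "tz": 0, "twist": 0, "hand": 1}
    - {"tx": 0, "ty": 0, "tz": 0, "twist": 0, "hand": 1}
    - {"tx": 0, "ty": 0, "tz": 0, "twist": 0, "hand": 1}

```text
time_s: 2.95
tcp_pos: [0.5155, -0.2983, 0.0585]
eef_rot: [[-0.328, 0.945, -0.0], [0.945, 0.328, 0.0], [0.0, -0.0, -1.0]]
contact_force: [0.9, 0.1, 0.1]
grip_width: 0.0274
```

step_arm:
  plan:
    - {"tx": 0, "ty": 0, "tz": -10, "twist": 0, "hand": 1}
    - {"tx": 0, "ty": 0, "tz": -25, "twist": 0, "hand": 1}
    - {"tx": 0, "ty": 0, "tz": -60, "twist": 0, "hand": 1}
    - {"tx": 0, "ty": 0, "tz": -100, "twist": 0, "hand": 1}
    - {"tx": 0, "ty": 0, "tz": -140, "twist": 0, "hand": 1}
    - {"tx": 0, "ty": 0, "tz": -170, "twist": 0, "hand": 1}
    - {"tx": 0, "ty": 0, "tz": -190, "twist": 0, "hand": 1}
    - {"tx": 0, "ty": 0, "tz": -190, "twist": 0, "hand": 1}

```text
time_s: 3.62
tcp_pos: [0.5176, -0.3, 0.2552]
eef_rot: [[-0.328, 0.945, 0.008], [0.945, 0.328, -0.007], [-0.009, 0.005, -1.0]]
contact_force: [1.3, -0.7, -0.1]
grip_width: 0.0278
```

Run:
```python
from h import *
s=r.read_state(); print(s['time_s'],s['tcp_pos'],s['eef_rot'].round(4),s['q'].round(3),s['grip_width'])
f=np.load('pics/top0.npz'); P=cloud('top',f['d']); P[:,300:]=0
bodies(P,.125,.137,100)
f=np.load('pics/w1.npz')
T=wristT(); im,d=grab_frame('wrist'); save('w2',im); np.savez('pics/w2.npz',im=im,d=d,T=T)
im,d=grab_frame('side'); save('s2',im[150:,100:400])
```

```text
3.6167 [ 0.51760412 -0.30004139  0.25518046] [[-0.3276  0.9448  0.0079]
 [ 0.9448  0.3276 -0.007 ]
 [-0.0091  0.0051 -0.9999]] [-0.727  0.196  1.511  0.     1.424 -1.061] 0.027766691692025437
478 [251. 200.] [542.1 -18. ] [66.7 66.9] 89.73 z 0.131
```

View pics/w2.png

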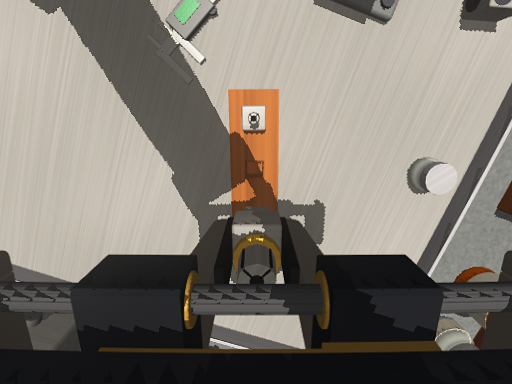

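View pics/s2.png

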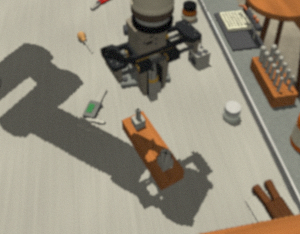

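step_arm:
  plan:
    - {"tx": 40, "ty": 17, "tz": 0, "twist": 3, "hand": 1}
    - {"tx": 80, "ty": 35, "tz": 0, "twist": 6, "hand": 1}
    - {"tx": 115, "ty": 51, "tz": 0, "twist": 9, "hand": 1}
    - {"tx": 150, "ty": 66, "tz": 0, "twist": 12, "hand": 1}
    - {"tx": 185, "ty": 82, "tz": 0, "twist": 15, "hand": 1}
    - {"tx": 220, "ty": 97, "tz": 0, "twist": 19, "hand": 1}
    - {"tx": 255, "ty": 112, "tz": 0, "twist": 19, "hand": 1}
    - {"tx": 280, "ty": 123, "tz": 0, "twist": 19, "hand": 1}
    - {"tx": 300, "ty": 132, "tz": 0, "twist": 19, "hand": 1}
    - {"tx": 300, "ty": 132, "tz": 0, "twist": 19, "hand": 1}
    - {"tx": 300, "ty": 132, "tz": 0, "twist": 19, "hand": 1}
    - {"tx": 300, "ty": 132, "tz": 0, "twist": 19, "hand": 1}

```text
time_s: 4.72
tcp_pos: [0.5411, 0.028, 0.2466]
eef_rot: [[-0.002, 1.0, -0.004], [1.0, 0.002, 0.0], [0.0, -0.004, -1.0]]
contact_force: [-0.4, -0.7, -1.5]
grip_width: 0.0276
```

Run:
```python
from h import *
s=r.read_state(); print(s['time_s'],s['tcp_pos'],s['eef_rot'].round(4),s['q'].round(3),s['grip_width'])
T=wristT(); im,d=grab_frame('wrist'); save('w3',im); np.savez('pics/w3.npz',im=im,d=d,T=T)
P=cloud('wrist',d,T); P[215:]=0
bodies(P,.126,.134,50)
```

```text
4.7167 [0.54106703 0.02796228 0.24656425] [[-1.9e-03  1.0e+00 -3.6e-03]
 [ 1.0e+00  1.9e-03  1.0e-04]
 [ 1.0e-04 -3.6e-03 -1.0e+00]] [-1.710e-01  6.600e-02  1.671e+00 -1.000e-03  1.408e+00 -1.730e-01] 0.02758559481055421
128 [286. 102.] [567.  110.8] [10.1 11.2] 1.89 z 0.1272
140 [255. 126.] [539.1  90.3] [11.9 13.5] 0.09 z 0.1298
52 [275. 128.] [557.7  88.6] [5.4 8.2] 1.94 z 0.1304
716 [255. 206.] [540.   12.3] [69.8 13.8] 0.52 z 0.1298
```

View pics/w3.png

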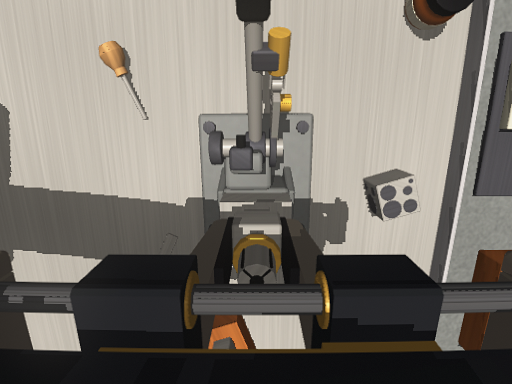

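step_arm:
  plan:
    - {"tx": -40, "ty": 0, "tz": 0, "twist": 0, "hand": 1}
    - {"tx": -80, "ty": 0, "tz": 0, "twist": 0, "hand": 1}
    - {"tx": -115, "ty": 0, "tz": 0, "twist": 0, "hand": 1}
    - {"tx": -130, "ty": 0, "tz": 0, "twist": 0, "hand": 1}
    - {"tx": -130, "ty": 0, "tz": 0, "twist": 0, "hand": 1}
    - {"tx": -130, "ty": 0, "tz": 0, "twist": 0, "hand": 1}
    - {"tx": -130, "ty": 0, "tz": 0, "twist": 0, "hand": 1}

```text
time_s: 5.35
tcp_pos: [0.542, -0.1015, 0.2482]
eef_rot: [[-0.001, 1.0, -0.001], [1.0, 0.001, 0.001], [0.001, -0.001, -1.0]]
contact_force: [0.4, -0.5, -2.2]
grip_width: 0.0279
```

Run:
```python
from h import *
s=r.read_state(); print(s['time_s'],s['tcp_pos'],s['eef_rot'].round(4),s['grip_width'])
T=wristT(); im,d=grab_frame('wrist'); save('w4',im); np.savez('pics/w4.npz',im=im,d=d,T=T)
P=cloud('wrist',d,T); P[215:]=0
bodies(P,.126,.134,50)
# hole in the top: deep points within
m=((P[...,2]>.127)&(P[...,2]<.134)).astype(np.uint8)
n,l,st,c=cv2.connectedComponentsWithStats(m); i=1+st[1:,4].argmax(); m=(l==i).astype(np.uint8)
cs,hi=cv2.findContours(m,cv2.RETR_CCOMP,2)
for k,q in enumerate(cs):
    if hi[0][k][3]>=0 and len(q)>15:
        w=P[q[:,0,1],q[:,0,0]]; w=np.array([ray_z('wrist',*p[0],.13,T) for p in q]); print('hole',cv2.minAreaRect((w[:,:2]*1000).astype(np.float32)),cv2.boundingRect(q))
```

```text
5.35 [ 0.54199805 -0.10145229  0.24818004] [[-1.3e-03  1.0e+00 -7.0e-04]
 [ 1.0e+00  1.3e-03  9.0e-04]
 [ 9.0e-04 -7.0e-04 -1.0e+00]] 0.027902559920049926
104 [244.  20.] [531.8  49. ] [28.5  2.5] 2.92 z 0.1301
5874 [254.  98.] [540.  -16.1] [70.6 70.2] 0.13 z 0.13
hole ((540.0540771484375, -17.09610366821289), (23.178165435791016, 23.22831153869629), 0.034597963094711304) (241, 87, 27, 28)
```

View pics/w4.png

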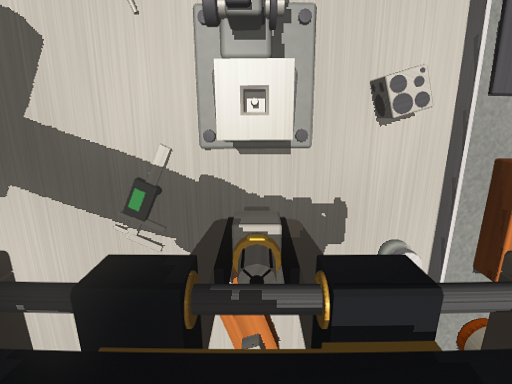

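step_arm:
  plan:
    - {"tx": 30, "ty": -1, "tz": 0, "twist": 0, "hand": 1}
    - {"tx": 60, "ty": -2, "tz": 0, "twist": 0, "hand": 1}
    - {"tx": 80, "ty": -2, "tz": 0, "twist": 0, "hand": 1}
    - {"tx": 85, "ty": -2, "tz": 0, "twist": 0, "hand": 1}
    - {"tx": 85, "ty": -2, "tz": 20, "twist": 0, "hand": 1}
    - {"tx": 85, "ty": -2, "tz": 45, "twist": 0, "hand": 1}
    - {"tx": 85, "ty": -2, "tz": 60, "twist": 0, "hand": 1}
    - {"tx": 85, "ty": -2, "tz": 62, "twist": 0, "hand": 1}
    - {"tx": 85, "ty": -2, "tz": 62, "twist": 0, "hand": 1}
    - {"tx": 85, "ty": -2, "tz": 62, "twist": 0, "hand": 1}
    - {"tx": 85, "ty": -2, "tz": 62, "twist": 0, "hand": 1}

```text
time_s: 6.32
tcp_pos: [0.5412, -0.017, 0.1883]
eef_rot: [[-0.002, 1.0, 0.003], [1.0, 0.002, -0.001], [-0.001, 0.003, -1.0]]
contact_force: [-0.5, -0.6, -2.3]
grip_width: 0.0279
```

Run:
```python
from h import *
for k in range(2):
    s=r.read_state(); print(s['time_s'],s['tcp_pos'],s['contact_force'].round(2))
    im,d=grab_frame('side')
save('s5',cv2.resize(im[100:300,150:350],None,fx=3,fy=3,interpolation=cv2.INTER_CUBIC))
s=r.read_state(); print(s['time_s'],s['tcp_pos'])
```

```text
6.3167 [ 0.5412142  -0.01696657  0.18832689] [-0.53 -0.62 -2.29]
6.3667 [ 0.54115946 -0.01694619  0.18828241] [ 0.21 -0.   -2.06]
6.4167 [ 0.54104593 -0.01697404  0.18809211]
```

View pics/s5.png

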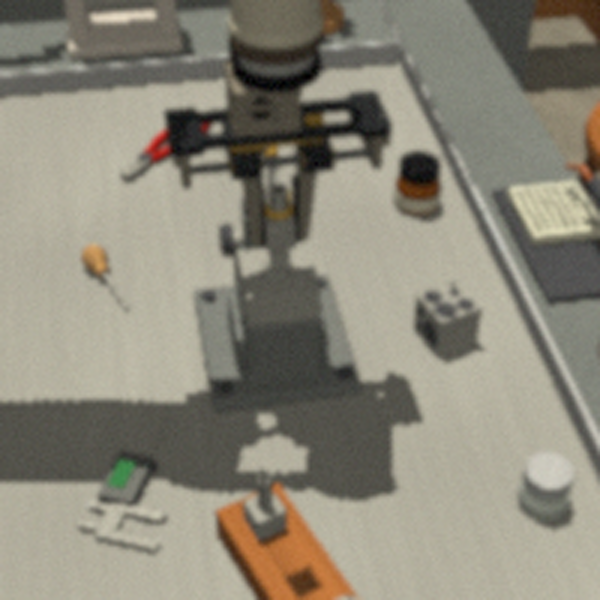

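step_arm:
  plan:
    - {"tx": 0, "ty": -0.7, "tz": 4, "twist": 0, "hand": 1}
    - {"tx": 0, "ty": -0.7, "tz": 8, "twist": 0, "hand": 1}
    - {"tx": 0, "ty": -0.7, "tz": 12, "twist": 0, "hand": 1}
    - {"tx": 0, "ty": -0.7, "tz": 16, "twist": 0, "hand": 1}
    - {"tx": 0, "ty": -0.7, "tz": 20, "twist": 0, "hand": 1}

```text
time_s: 6.83
tcp_pos: [0.5392, -0.0167, 0.1659]
eef_rot: [[-0.002, 1.0, -0.001], [1.0, 0.002, 0.0], [0.0, -0.001, -1.0]]
contact_force: [-0.2, -0.2, -1.8]
grip_width: 0.0278
```

step_arm:
  plan:
    - {"tx": 0, "ty": 0, "tz": 3, "twist": 0, "hand": 1}
    - {"tx": 0, "ty": 0, "tz": 6, "twist": 0, "hand": 1}
    - {"tx": 0, "ty": 0, "tz": 9, "twist": 0, "hand": 1}
    - {"tx": 0, "ty": 0, "tz": 11, "twist": 0, "hand": 1}
    - {"tx": 0, "ty": 0, "tz": 13, "twist": 0, "hand": 1}
    - {"tx": 0, "ty": 0, "tz": 14, "twist": 0, "hand": 1}
    - {"tx": 0, "ty": 0, "tz": 14, "twist": 0, "hand": 1}

```text
time_s: 7.42
tcp_pos: [0.5395, -0.0167, 0.1527]
eef_rot: [[-0.002, 1.0, 0.0], [1.0, 0.002, -0.0], [-0.0, 0.0, -1.0]]
contact_force: [-0.4, 0.3, -2.1]
grip_width: 0.0278
```

step_arm:
  plan:
    - {"tx": 0, "ty": 0, "tz": 1, "twist": 0, "hand": 1}
    - {"tx": 0, "ty": 0, "tz": 2, "twist": 0, "hand": 1}
    - {"tx": 0, "ty": 0, "tz": 2, "twist": 0, "hand": 1}

```text
time_s: 7.67
tcp_pos: [0.5397, -0.0167, 0.1525]
eef_rot: [[-0.002, 1.0, 0.0], [1.0, 0.002, -0.0], [-0.0, 0.0, -1.0]]
contact_force: [-5.5, 2.0, 9.5]
grip_width: 0.0279
```

step_arm:
  plan:
    - {"tx": 0, "ty": 0, "tz": 1, "twist": 0, "hand": 0}
    - {"tx": 0, "ty": 0, "tz": 0, "twist": 0, "hand": 0}
    - {"tx": 0, "ty": 0, "tz": 0, "twist": 0, "hand": 0}
    - {"tx": 0, "ty": 0, "tz": 0, "twist": 0, "hand": 0}
    - {"tx": 0, "ty": 0, "tz": 0, "twist": 0, "hand": 0}
    - {"tx": 0, "ty": 0, "tz": -5, "twist": 0, "hand": 0}
    - {"tx": 0, "ty": 0, "tz": -30, "twist": 0, "hand": 0}
    - {"tx": 0, "ty": 0, "tz": -60, "twist": 0, "hand": 0}
    - {"tx": 0, "ty": 0, "tz": -100, "twist": 0, "hand": 0}
    - {"tx": -40, "ty": 0, "tz": -120, "twist": 0, "hand": 0}
    - {"tx": -80, "ty": 0, "tz": -120, "twist": 0, "hand": 0}
    - {"tx": -80, "ty": 0, "tz": -120, "twist": 0, "hand": 0}
    - {"tx": -80, "ty": 0, "tz": -120, "twist": 0, "hand": 0}
    - {"tx": -80, "ty": 0, "tz": -120, "twist": 0, "hand": 0}

```text
time_s: 8.83
tcp_pos: [0.5393, -0.0964, 0.2702]
eef_rot: [[-0.001, 1.0, -0.001], [1.0, 0.001, 0.001], [0.001, -0.001, -1.0]]
contact_force: [-0.4, 0.1, 0.1]
grip_width: 0.0923
```

Run:
```python
from h import *
s=r.read_state(); print(s['time_s'],s['tcp_pos'],s['eef_rot'].round(4),s['grip_width'],s['contact_force'])
T=wristT(); im,d=grab_frame('wrist'); save('w6',im); np.savez('pics/w6.npz',im=im,d=d,T=T)
P=cloud('wrist',d,T); P[215:]=0
print('top');bodies(P,.126,.134,50)
print('body');bodies(P,.15,.162,20)
print('ring');bodies(P,.166,.2,20)
im,d=grab_frame('side');np.savez('pics/s6.npz',im=im,d=d)
P=cloud('side',d); hsv=cv2.cvtColor(im,cv2.COLOR_RGB2HSV)
save('s6',cv2.resize(im[80:280,150:350],None,fx=3,fy=3,interpolation=cv2.INTER_CUBIC))
```

```text
8.8333 [ 0.53932831 -0.09635055  0.27020758] [[-1.3e-03  1.0e+00 -8.0e-04]
 [ 1.0e+00  1.3e-03  1.0e-03]
 [ 1.0e-03 -8.0e-04 -1.0e+00]] 0.09231437315472361 [-0.44292557  0.08415847  0.1494724 ]
top
79 [248.  34.] [531.  49.] [ 3.4 28.8] 86.75 z 0.1299
4340 [257. 105.] [540.1 -16.1] [70.6 69. ] 0.18 z 0.1301
body
508 [242.  10.] [527.7  60.8] [20.3 15.7] 3.45 z 0.1547
130 [257.  95.] [540.  -10.7] [26.7 13.6] 0.58 z 0.1556
144 [257. 119.] [540.1 -25.1] [11.3 27. ] 89.34 z 0.1557
ring
708 [257. 106.] [540.  -17.8] [25.3 23.6] 0.04 z 0.1894
```

View pics/w6.png

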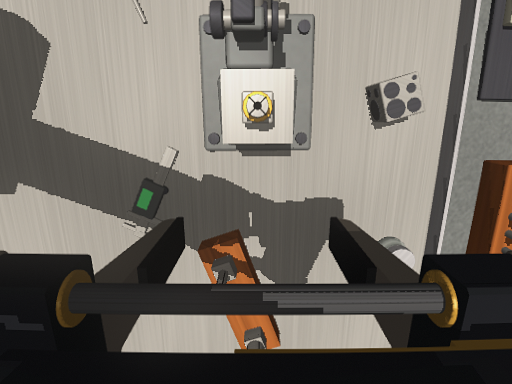

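View pics/s6.png

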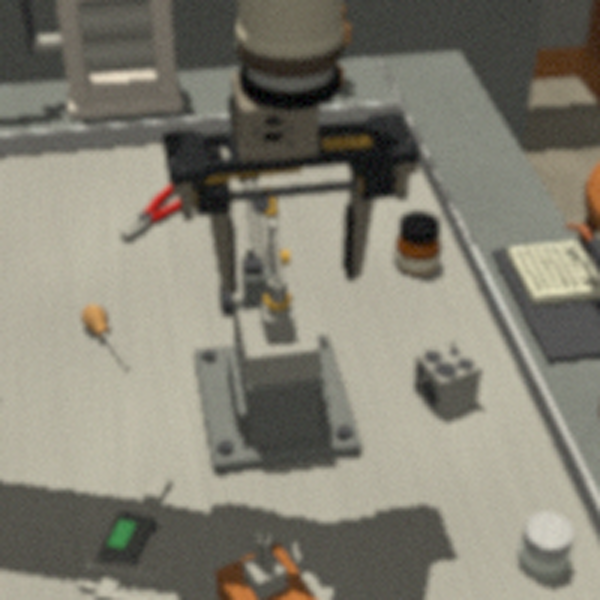

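step_arm:
  plan:
    - {"tx": 30, "ty": 0, "tz": -20, "twist": 0, "hand": 0}
    - {"tx": 65, "ty": 0, "tz": -20, "twist": 0, "hand": 0}
    - {"tx": 100, "ty": 0, "tz": -20, "twist": 0, "hand": 0}
    - {"tx": 135, "ty": 0, "tz": -20, "twist": 0, "hand": 0}
    - {"tx": 170, "ty": 0, "tz": -20, "twist": 0, "hand": 0}
    - {"tx": 205, "ty": 0, "tz": -20, "twist": 0, "hand": 0}
    - {"tx": 235, "ty": 0, "tz": -20, "twist": 0, "hand": 0}
    - {"tx": 235, "ty": 0, "tz": -20, "twist": 0, "hand": 0}
    - {"tx": 235, "ty": 0, "tz": -20, "twist": 0, "hand": 0}
    - {"tx": 235, "ty": 0, "tz": -20, "twist": 0, "hand": 0}

```text
time_s: 9.77
tcp_pos: [0.5387, 0.1385, 0.2902]
eef_rot: [[-0.003, 1.0, -0.001], [1.0, 0.003, -0.001], [-0.001, -0.001, -1.0]]
contact_force: [0.4, 0.4, -0.4]
grip_width: 0.092
```

Run:
```python
from h import *
s=r.read_state(); print(s['time_s'],s['tcp_pos'],s['eef_rot'].round(4),s['grip_width'],s['contact_force'])
T=wristT(); im,d=grab_frame('wrist'); save('w7',im); np.savez('pics/w7.npz',im=im,d=d,T=T)
P=cloud('wrist',d,T); P[215:]=0
b=(im.max(-1)<45)&(P[...,2]>.12)&(np.abs(P[...,0]-.54)<.03)&(P[...,1]>.1)
Q=P[b]; print(b.sum(), Q.min(0),Q.max(0)); 
k=np.polyfit(Q[:,1],Q[:,2],1); print('slope ang',np.arctan(k[0]),k, 'x mean',Q[:,0].mean(), np.polyfit(Q[:,1],Q[:,0],1))
```

```text
9.7667 [0.5387336  0.13852264 0.29023134] [[-3.3e-03  1.0e+00 -7.0e-04]
 [ 1.0e+00  3.3e-03 -5.0e-04]
 [-5.0e-04 -7.0e-04 -1.0e+00]] 0.09200742343567393 [ 0.37962927  0.35104274 -0.42761404]
2881 [0.52752856 0.15934662 0.18997358] [0.5492596  0.23763223 0.44135297]
slope ang 0.6706851457740245 [0.79336997 0.06886405] x mean 0.5383906214735142 [-0.00852776  0.54012733]
```

View pics/w7.png

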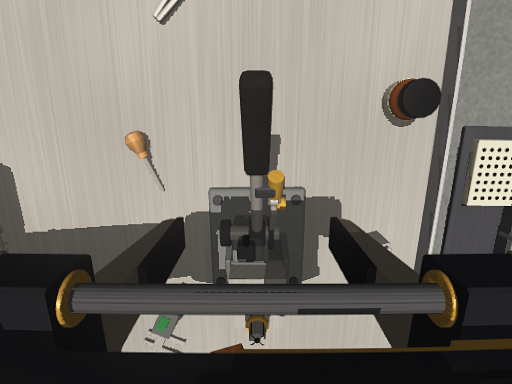

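step_arm:
  plan:
    - {"tx": 30, "ty": 0, "tz": 0, "twist": 0, "hand": 0}
    - {"tx": 60, "ty": 0, "tz": 10, "twist": 0, "hand": 0}
    - {"tx": 60, "ty": 0, "tz": 35, "twist": 0, "hand": 0}
    - {"tx": 60, "ty": 0, "tz": 60, "twist": 0, "hand": 0}
    - {"tx": 60, "ty": 0, "tz": 74, "twist": 0, "hand": 0}
    - {"tx": 60, "ty": 0, "tz": 74, "twist": 0, "hand": 0}
    - {"tx": 60, "ty": 0, "tz": 74, "twist": 0, "hand": 0}
    - {"tx": 60, "ty": 0, "tz": 74, "twist": 0, "hand": 0}

```text
time_s: 10.48
tcp_pos: [0.54, 0.1976, 0.2181]
eef_rot: [[-0.001, 1.0, 0.002], [1.0, 0.001, 0.0], [0.0, 0.002, -1.0]]
contact_force: [0.5, 0.3, -0.0]
grip_width: 0.0917
```

step_arm:
  plan:
    - {"tx": 0, "ty": 0, "tz": 0, "twist": 0, "hand": 1}
    - {"tx": 0, "ty": 0, "tz": 0, "twist": 0, "hand": 1}
    - {"tx": 0, "ty": 0, "tz": 0, "twist": 0, "hand": 1}
    - {"tx": 0, "ty": 0, "tz": 0, "twist": 0, "hand": 1}
    - {"tx": 0, "ty": 0, "tz": 0, "twist": 0, "hand": 1}
    - {"tx": 0, "ty": 0, "tz": 0, "twist": 0, "hand": 1}
    - {"tx": 0, "ty": 0, "tz": 0, "twist": 0, "hand": 1}
    - {"tx": 0, "ty": 0, "tz": 0, "twist": 0, "hand": 1}
    - {"tx": 0, "ty": 0, "tz": 0, "twist": 0, "hand": 1}
    - {"tx": 0, "ty": 0, "tz": 0, "twist": 0, "hand": 1}
    - {"tx": 0, "ty": 0, "tz": 0, "twist": 0, "hand": 1}

```text
time_s: 11.4
tcp_pos: [0.5381, 0.1983, 0.2165]
eef_rot: [[-0.002, 1.0, -0.003], [1.0, 0.002, -0.0], [-0.0, -0.003, -1.0]]
contact_force: [1.4, -2.0, 4.0]
grip_width: 0.0216
```

Run:
```python
from h import *
s=r.read_state(); print(s['time_s'],s['tcp_pos'],s['grip_width'],s['contact_force'])
T=wristT(); im,d=grab_frame('wrist'); save('w8',im); np.savez('pics/w8.npz',im=im,d=d,T=T)
P=cloud('wrist',d,T)
b=(im.max(-1)<45)&(P[...,2]>.12)&(P[...,2]<.27)&(np.abs(P[...,0]-.54)<.009)&(P[...,1]>.1); b[215:]=0
Q=P[b]; print(b.sum()); k=np.polyfit(Q[:,1],Q[:,2],1); print(np.arctan(k[0]))
# sample commands for arc (mm): phi0 from tcp
y0,z0=s['tcp_pos'][1:]; print('phi',np.arctan2(z0-.105,y0-.0685),'rad',np.hypot(z0-.105,y0-.0685))
```

```text
11.4 [0.53814169 0.19833636 0.21649362] 0.021585013613558083 [ 1.43209548 -1.98989037  3.95552759]
1175
-0.7050249459695492
phi 0.709537145220128 rad 0.17113826659625403
```

View pics/w8.png

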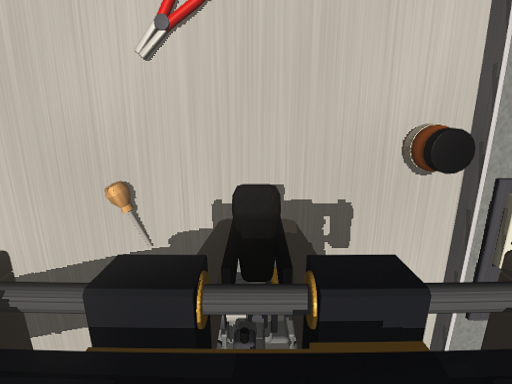

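```bash
cat >> h.py <<'E'
def lev():
    s=r.read_state(); y,z=s['tcp_pos'][1:]; f=s['contact_force']; ph=np.arctan2(z-.105,y-.0685)
    print(round(s['time_s'],2),'theta',round(.7095-ph,4),'rad',round(np.hypot(z-.105,y-.0685),4),'Ftan(up)',round(-np.sin(ph)*f[1]+np.cos(ph)*f[2],2),'Frad',round(np.cos(ph)*f[1]+np.sin(ph)*f[2],2),s['grip_width'].round(4))
E
python3 - <<'E'
import numpy as np
R=171.1;a=.7095
for t in np.arange(0,.84,.02): print(round(t,2),np.round(R*(np.cos(a-t)-np.cos(a)),1),np.round(-R*(np.sin(a-t)-np.sin(a)),1),end=' | ')
E
```

```text
0.0 0.0 -0.0 | 0.02 2.2 2.6 | 0.04 4.4 5.3 | 0.06 6.5 8.0 | 0.08 8.5 10.7 | 0.1 10.5 13.5 | 0.12 12.4 16.3 | 0.14 14.3 19.2 | 0.16 16.1 22.1 | 0.18 17.9 25.0 | 0.2 19.6 28.0 | 0.22 21.2 31.0 | 0.24 22.8 34.1 | 0.26 24.3 37.1 | 0.28 25.7 40.2 | 0.3 27.1 43.3 | 0.32 28.5 46.5 | 0.34 29.7 49.7 | 0.36 30.9 52.9 | 0.38 32.1 56.1 | 0.4 33.2 59.3 | 0.42 34.2 62.6 | 0.44 35.1 65.9 | 0.46 36.0 69.2 | 0.48 36.8 72.5 | 0.5 37.5 75.9 | 0.52 38.2 79.2 | 0.54 38.8 82.6 | 0.56 39.4 86.0 | 0.58 39.9 89.4 | 0.6 40.3 92.8 | 0.62 40.6 96.2 | 0.64 40.9 99.6 | 0.66 41.1 103.0 | 0.68 41.2 106.4 | 0.7 41.3 109.8 | 0.72 41.3 113.3 | 0.74 41.2 116.7 | 0.76 41.1 120.1 | 0.78 40.9 123.5 | 0.8 40.6 126.9 | 0.82 40.2 130.3 |
```

step_arm:
  plan:
    - {"tx": 2.2, "ty": 0, "tz": 2.6, "twist": 0, "hand": 1}
    - {"tx": 4.4, "ty": 0, "tz": 5.3, "twist": 0, "hand": 1}
    - {"tx": 6.5, "ty": 0, "tz": 8.0, "twist": 0, "hand": 1}
    - {"tx": 6.5, "ty": 0, "tz": 8.0, "twist": 0, "hand": 1}
    - {"tx": 6.5, "ty": 0, "tz": 8.0, "twist": 0, "hand": 1}

```text
time_s: 11.87
tcp_pos: [0.5382, 0.2038, 0.2101]
eef_rot: [[-0.003, 1.0, -0.002], [1.0, 0.003, -0.003], [-0.003, -0.002, -1.0]]
contact_force: [-8.4, -5.4, 10.3]
grip_width: 0.0216
```

```bash
python3 -c "
from h import *
lev()"
```

```text
Traceback (most recent call last):
  File "h.py", line 30, in lev
    print(round(s['time_s'],2),'theta',round(.7095-ph,4),'rad',round(np.hypot(z-.105,y-.0685),4),'Ftan(up)',round(-np.sin(ph)*f[1]+np.cos(ph)*f[2],2),'Frad',round(np.cos(ph)*f[1]+np.sin(ph)*f[2],2),s['grip_width'].round(4))
                                                                                                                                                                                                      ^^^^^^^^^^^^^^^^^^^^^
AttributeError: 'float' object has no attribute 'round'
```

```bash
sed -i "s/s\['grip_width'\].round(4)/s['grip_width']/" h.py; python3 -c "
from h import *
lev()"
```

```text
11.87 theta 0.0492 rad 0.1713 Ftan(up) 11.42 Frad 2.04 0.021641761840317342
```

step_arm:
  plan:
    - {"tx": 2.0, "ty": 0, "tz": 2.7, "twist": 0, "hand": 1}
    - {"tx": 4.0, "ty": 0, "tz": 5.5, "twist": 0, "hand": 1}
    - {"tx": 4.0, "ty": 0, "tz": 5.5, "twist": 0, "hand": 1}
    - {"tx": 4.0, "ty": 0, "tz": 5.5, "twist": 0, "hand": 1}

```text
time_s: 12.2
tcp_pos: [0.5382, 0.2081, 0.2044]
eef_rot: [[-0.003, 1.0, -0.002], [1.0, 0.003, -0.002], [-0.002, -0.002, -1.0]]
contact_force: [-9.0, -3.8, 9.2]
grip_width: 0.0221
```

```bash
python3 -c "
from h import *
lev()"
```

```text
12.2 theta 0.0909 rad 0.1714 Ftan(up) 9.7 Frad 2.22 0.022106786216231668
```

step_arm:
  plan:
    - {"tx": 1.9, "ty": 0, "tz": 2.8, "twist": 0, "hand": 1}
    - {"tx": 3.8, "ty": 0, "tz": 5.7, "twist": 0, "hand": 1}
    - {"tx": 3.8, "ty": 0, "tz": 5.7, "twist": 0, "hand": 1}
    - {"tx": 3.8, "ty": 0, "tz": 5.7, "twist": 0, "hand": 1}

```text
time_s: 12.53
tcp_pos: [0.5381, 0.2124, 0.1984]
eef_rot: [[-0.003, 1.0, -0.002], [1.0, 0.003, -0.001], [-0.001, -0.002, -1.0]]
contact_force: [-7.8, -1.2, 6.9]
grip_width: 0.0217
```

```bash
python3 -c "
from h import *
lev()"
```

```text
12.53 theta 0.1338 rad 0.1715 Ftan(up) 6.39 Frad 2.76 0.021683538930350448
```

step_arm:
  plan:
    - {"tx": 1.8, "ty": 0, "tz": 2.9, "twist": 0, "hand": 1}
    - {"tx": 3.6, "ty": 0, "tz": 5.8, "twist": 0, "hand": 1}
    - {"tx": 3.6, "ty": 0, "tz": 5.8, "twist": 0, "hand": 1}
    - {"tx": 3.6, "ty": 0, "tz": 5.8, "twist": 0, "hand": 1}

```text
time_s: 12.87
tcp_pos: [0.5381, 0.2162, 0.1922]
eef_rot: [[-0.003, 1.0, -0.002], [1.0, 0.003, -0.001], [-0.001, -0.002, -1.0]]
contact_force: [-7.9, -0.5, 5.8]
grip_width: 0.0217
```

```bash
python3 -c "
from h import *
lev()"
```

```text
12.87 theta 0.1761 rad 0.1716 Ftan(up) 5.27 Frad 2.49 0.021737867661010206
```

step_arm:
  plan:
    - {"tx": 1.6, "ty": 0, "tz": 3.0, "twist": 0, "hand": 1}
    - {"tx": 3.3, "ty": 0, "tz": 6.1, "twist": 0, "hand": 1}
    - {"tx": 3.3, "ty": 0, "tz": 6.1, "twist": 0, "hand": 1}
    - {"tx": 3.3, "ty": 0, "tz": 6.1, "twist": 0, "hand": 1}

```text
time_s: 13.2
tcp_pos: [0.5381, 0.2195, 0.1864]
eef_rot: [[-0.003, 1.0, -0.002], [1.0, 0.003, -0.001], [-0.001, -0.002, -1.0]]
contact_force: [-7.8, -1.3, 8.3]
grip_width: 0.0218
```

```bash
python3 -c "
from h import *
lev()"
```

```text
13.2 theta 0.215 rad 0.1716 Ftan(up) 7.91 Frad 2.77 0.021790480180272343
```

step_arm:
  plan:
    - {"tx": 1.5, "ty": 0, "tz": 3.0, "twist": 0, "hand": 1}
    - {"tx": 2.9, "ty": 0, "tz": 6.1, "twist": 0, "hand": 1}
    - {"tx": 2.9, "ty": 0, "tz": 6.1, "twist": 0, "hand": 1}
    - {"tx": 2.9, "ty": 0, "tz": 6.1, "twist": 0, "hand": 1}

```text
time_s: 13.53
tcp_pos: [0.5381, 0.2224, 0.1812]
eef_rot: [[-0.003, 1.0, -0.002], [1.0, 0.003, -0.001], [-0.001, -0.002, -1.0]]
contact_force: [-9.4, -2.1, 12.0]
grip_width: 0.0218
```

```bash
python3 -c "
from h import *
lev()"
```

```text
13.53 theta 0.2498 rad 0.1717 Ftan(up) 11.74 Frad 3.42 0.021821948076852733
```

step_arm:
  plan:
    - {"tx": 1.4, "ty": 0, "tz": 3.1, "twist": 0, "hand": 1}
    - {"tx": 2.8, "ty": 0, "tz": 6.2, "twist": 0, "hand": 1}
    - {"tx": 2.8, "ty": 0, "tz": 6.2, "twist": 0, "hand": 1}
    - {"tx": 2.8, "ty": 0, "tz": 6.2, "twist": 0, "hand": 1}

```text
time_s: 13.87
tcp_pos: [0.538, 0.2254, 0.1748]
eef_rot: [[-0.003, 1.0, -0.002], [1.0, 0.003, -0.001], [-0.001, -0.002, -1.0]]
contact_force: [-8.8, -1.0, 11.8]
grip_width: 0.0216
```

```bash
python3 -c "
from h import *
lev()"
```

```text
13.87 theta 0.291 rad 0.1717 Ftan(up) 11.17 Frad 3.9 0.021611255443513194
```

step_arm:
  plan:
    - {"tx": 1.3, "ty": 0, "tz": 3.1, "twist": 0, "hand": 1}
    - {"tx": 2.6, "ty": 0, "tz": 6.3, "twist": 0, "hand": 1}
    - {"tx": 2.6, "ty": 0, "tz": 6.3, "twist": 0, "hand": 1}
    - {"tx": 2.6, "ty": 0, "tz": 6.3, "twist": 0, "hand": 1}

```text
time_s: 14.2
tcp_pos: [0.538, 0.2283, 0.1681]
eef_rot: [[-0.003, 1.0, -0.002], [1.0, 0.003, -0.0], [-0.0, -0.002, -1.0]]
contact_force: [-7.7, 0.5, 9.2]
grip_width: 0.022
```

```bash
python3 -c "
from h import *
lev()"
```

```text
14.2 theta 0.3332 rad 0.1718 Ftan(up) 8.4 Frad 3.84 0.021962127067829226
```

step_arm:
  plan:
    - {"tx": 1.2, "ty": 0, "tz": 3.2, "twist": 0, "hand": 1}
    - {"tx": 2.3, "ty": 0, "tz": 6.4, "twist": 0, "hand": 1}
    - {"tx": 2.3, "ty": 0, "tz": 6.4, "twist": 0, "hand": 1}
    - {"tx": 2.3, "ty": 0, "tz": 6.4, "twist": 0, "hand": 1}

```text
time_s: 14.53
tcp_pos: [0.538, 0.2308, 0.1614]
eef_rot: [[-0.003, 1.0, -0.002], [1.0, 0.003, 0.001], [0.001, -0.002, -1.0]]
contact_force: [-7.0, 1.7, 7.6]
grip_width: 0.0216
```

```bash
python3 -c "
from h import *
lev()"
```

```text
14.53 theta 0.375 rad 0.1718 Ftan(up) 6.67 Frad 4.08 0.021568804195542635
```

step_arm:
  plan:
    - {"tx": 1.0, "ty": 0, "tz": 3.2, "twist": 0, "hand": 1}
    - {"tx": 2.0, "ty": 0, "tz": 6.5, "twist": 0, "hand": 1}
    - {"tx": 2.0, "ty": 0, "tz": 6.5, "twist": 0, "hand": 1}
    - {"tx": 2.0, "ty": 0, "tz": 6.5, "twist": 0, "hand": 1}

```text
time_s: 14.87
tcp_pos: [0.538, 0.2329, 0.155]
eef_rot: [[-0.003, 1.0, -0.002], [1.0, 0.003, 0.001], [0.001, -0.002, -1.0]]
contact_force: [-7.8, 0.4, 8.9]
grip_width: 0.0217
```

```bash
python3 -c "
from h import *
lev()"
```

```text
14.87 theta 0.4145 rad 0.1719 Ftan(up) 8.39 Frad 2.92 0.021683653514187384
```

step_arm:
  plan:
    - {"tx": 0.9, "ty": 0, "tz": 3.3, "twist": 0, "hand": 1}
    - {"tx": 1.7, "ty": 0, "tz": 6.6, "twist": 0, "hand": 1}
    - {"tx": 1.7, "ty": 0, "tz": 6.6, "twist": 0, "hand": 1}
    - {"tx": 1.7, "ty": 0, "tz": 6.6, "twist": 0, "hand": 1}

```text
time_s: 15.2
tcp_pos: [0.538, 0.2346, 0.1492]
eef_rot: [[-0.003, 1.0, -0.002], [1.0, 0.003, 0.001], [0.001, -0.002, -1.0]]
contact_force: [-11.0, 0.2, 13.5]
grip_width: 0.0218
```

```bash
python3 -c "
from h import *
lev()"
```

```text
15.2 theta 0.4495 rad 0.1719 Ftan(up) 13.03 Frad 3.65 0.021819010758063487
```

step_arm:
  plan:
    - {"tx": 0.7, "ty": 0, "tz": 3.3, "twist": 0, "hand": 1}
    - {"tx": 1.4, "ty": 0, "tz": 6.7, "twist": 0, "hand": 1}
    - {"tx": 1.4, "ty": 0, "tz": 6.7, "twist": 0, "hand": 1}
    - {"tx": 1.4, "ty": 0, "tz": 6.7, "twist": 0, "hand": 1}

```text
time_s: 15.53
tcp_pos: [0.538, 0.2363, 0.1425]
eef_rot: [[-0.003, 1.0, -0.002], [1.0, 0.003, 0.001], [0.001, -0.002, -1.0]]
contact_force: [-9.9, 1.9, 11.8]
grip_width: 0.0219
```

```bash
python3 -c "
from h import *
lev()"
```

```text
15.53 theta 0.4897 rad 0.1719 Ftan(up) 11.13 Frad 4.38 0.021882816281929823
```

step_arm:
  plan:
    - {"tx": 0.6, "ty": 0, "tz": 3.4, "twist": 0, "hand": 1}
    - {"tx": 1.1, "ty": 0, "tz": 6.7, "twist": 0, "hand": 1}
    - {"tx": 1.1, "ty": 0, "tz": 6.7, "twist": 0, "hand": 1}
    - {"tx": 1.1, "ty": 0, "tz": 6.7, "twist": 0, "hand": 1}

```text
time_s: 15.87
tcp_pos: [0.5379, 0.2377, 0.1354]
eef_rot: [[-0.003, 1.0, -0.002], [1.0, 0.003, 0.002], [0.002, -0.002, -1.0]]
contact_force: [-9.0, 3.2, 10.6]
grip_width: 0.0219
```

```bash
python3 -c "
from h import *
lev()"
```

```text
15.87 theta 0.5316 rad 0.1719 Ftan(up) 9.91 Frad 5.03 0.021921126009998508
```

step_arm:
  plan:
    - {"tx": 0.4, "ty": 0, "tz": 3.4, "twist": 0, "hand": 1}
    - {"tx": 0.8, "ty": 0, "tz": 6.5, "twist": 0, "hand": 1}
    - {"tx": 0.8, "ty": 0, "tz": 6.5, "twist": 0, "hand": 1}
    - {"tx": 0.8, "ty": 0, "tz": 6.5, "twist": 0, "hand": 1}

```text
time_s: 16.2
tcp_pos: [0.5379, 0.2388, 0.1287]
eef_rot: [[-0.003, 1.0, -0.002], [1.0, 0.003, 0.002], [0.002, -0.002, -1.0]]
contact_force: [-7.2, 4.1, 8.1]
grip_width: 0.0219
```

```bash
python3 -c "
from h import *
lev()"
```

```text
16.2 theta 0.5713 rad 0.1719 Ftan(up) 7.48 Frad 5.23 0.02194716013502232
```

step_arm:
  plan:
    - {"tx": 0.0, "ty": 0, "tz": 3.2, "twist": 0, "hand": 1}
    - {"tx": 0.0, "ty": 0, "tz": 6.3, "twist": 0, "hand": 1}
    - {"tx": 0.0, "ty": 0, "tz": 6.3, "twist": 0, "hand": 1}
    - {"tx": 0.0, "ty": 0, "tz": 6.3, "twist": 0, "hand": 1}
    - {"tx": 0.0, "ty": 0, "tz": 6.3, "twist": 0, "hand": 1}

```text
time_s: 16.62
tcp_pos: [0.538, 0.2394, 0.1222]
eef_rot: [[-0.003, 1.0, -0.002], [1.0, 0.003, 0.004], [0.004, -0.002, -1.0]]
contact_force: [-6.9, 6.3, 8.1]
grip_width: 0.0217
```

Run:
```python
from h import *
lev()
T=wristT(); im,d=grab_frame('wrist'); save('w9',im); np.savez('pics/w9.npz',im=im,d=d,T=T)
P=cloud('wrist',d,T)
b=(im.max(-1)<45)&(P[...,2]>.08)&(P[...,2]<.27)&(np.abs(P[...,0]-.538)<.009)&(P[...,1]>.25); b[245:]=0
Q=P[b]; print(b.sum(),Q.min(0),Q.max(0)); k=np.polyfit(Q[:,1],Q[:,2],1); print(np.arctan(k[0]))
im,d=grab_frame('side'); save('s9',cv2.resize(im[60:260,150:350],None,fx=3,fy=3,interpolation=cv2.INTER_CUBIC))
im,d=grab_frame('top'); save('t9',im);P=cloud('top',d); bodies(P,.150,.162)
lev(); print(r.read_state()['qvel'])
```

```text
16.62 theta 0.6091 rad 0.1718 Ftan(up) 7.43 Frad 7.1 0.021658490862658766
2440 [0.52900698 0.25000263 0.12610453] [0.54699265 0.28504779 0.13892109]
0.0224169536502293
28 [361.  88.] [ 885.  -356.5] [34.8 17.5] 47.78 z 0.1535
152 [ 25. 143.] [716.6 667.2] [22.8 70.5] 26.82 z 0.1532
155 [ 31. 155.] [680.4 646.1] [23.5 69.9] 28.02 z 0.1536
63 [441. 173.] [ 623.8 -594.9] [106.7   8. ] 0.66 z 0.1567
24 [249. 201.] [540.4 -19.1] [26.6 23.8] 89.72 z 0.1571
36 [442. 206.] [ 518.8 -593.7] [54.6  6.8] 5.19 z 0.1587
55 [223. 204.] [529.3  66.6] [26.9 17.9] 89.79 z 0.1556
25 [ 36. 220.] [482.6 623.3] [26.8  5.3] 3.48 z 0.1569
99 [ 29. 242.] [419.  642.4] [94.3  8.6] 1.3 z 0.1558
517 [455. 289.] [ 260.7 -654.6] [171.1 132.1] 0.46 z 0.1576
64 [248. 367.] [48.1 -4.5] [116.3  39.3] 86.19 z 0.1559
16.77 theta 0.6091 rad 0.1718 Ftan(up) 6.96 Frad 7.31 0.02178652741555886
[ 7.88178430e-04  1.24181051e-03 -2.84309729e-05 -2.43693499e-04
 -3.77401628e-04 -9.36169665e-04]
```

View pics/s9.png

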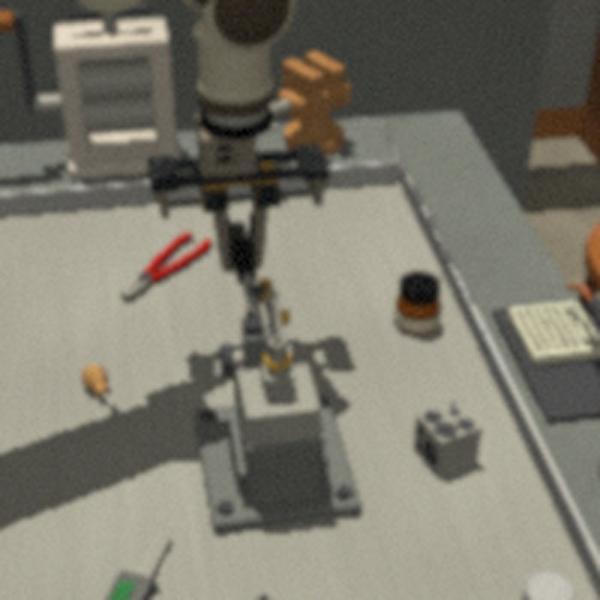

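View pics/w9.png

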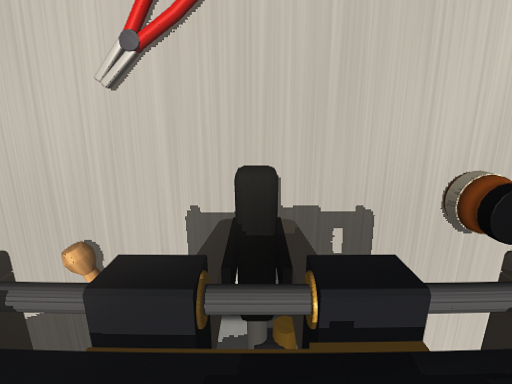

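Run:
```python
from h import *
f=np.load('pics/w9.npz'); im,d,T=f['im'],f['d'],f['T']; P=cloud('wrist',d,T)
for v in range(160,330,6):
    q=P[v,250:264]; print(v,q.mean(0).round(4),q[:,2].std().round(4))
f=np.load('pics/w7.npz'); P=cloud('wrist',f['d'],f['T'])
print('rest')
for v in range(66,200,8):
    q=P[v,252:262]; print(v,q.mean(0).round(4),q[:,2].std().round(4))
```

```text
160 [0.5381 0.2701 0.    ] 0.0008
166 [0.5382 0.2849 0.128 ] 0.0005
172 [0.5382 0.283  0.1349] 0.0005
178 [0.5382 0.2804 0.1368] 0.0004
184 [0.5382 0.2775 0.137 ] 0.0008
190 [0.5383 0.2745 0.1368] 0.0006
196 [0.5383 0.2713 0.1362] 0.0006
202 [0.5383 0.2681 0.1359] 0.0005
208 [0.5383 0.2649 0.1356] 0.0005
214 [0.5383 0.2616 0.1353] 0.0006
220 [0.5383 0.2582 0.1348] 0.0004
226 [0.5383 0.2586 0.1443] 0.0359
232 [0.5383 0.2514 0.1342] 0.0006
238 [0.5384 0.2523 0.1439] 0.036
244 [0.5383 0.2444 0.1336] 0.0006
250 [0.5383 0.2405 0.1327] 0.0006
256 [0.5383 0.237  0.1326] 0.0004
262 [0.5384 0.2332 0.1323] 0.0006
268 [0.5384 0.2293 0.1316] 0.0005
274 [0.5384 0.2253 0.1311] 0.0008
280 [0.5384 0.2215 0.131 ] 0.0004
286 [0.5384 0.265  0.2054] 0.0005
292 [0.5384 0.2646 0.2075] 0.0004
298 [0.5384 0.2638 0.2089] 0.0005
304 [0.5384 0.2621 0.2091] 0.0005
310 [0.5384 0.2606 0.2095] 0.0005
316 [0.5384 0.1959 0.1282] 0.0004
322 [0.5385 0.1882 0.1238] 0.001
328 [0.5385 0.1836 0.1235] 0.0008
rest
66 [5.386e-01 2.796e-01 1.000e-04] 0.0009
74 [0.5388 0.2352 0.2444] 0.0008
82 [0.5388 0.2297 0.2497] 0.0007
90 [0.5388 0.225  0.249 ] 0.0008
98 [0.5388 0.2204 0.2451] 0.0005
106 [0.5388 0.2155 0.2411] 0.0006
114 [0.5389 0.2104 0.2368] 0.0008
122 [0.5389 0.2049 0.2312] 0.0006
130 [0.5392 0.2    0.2481] 0.0644
138 [0.5389 0.193  0.2214] 0.0008
146 [0.5392 0.1887 0.2385] 0.0676
154 [0.539  0.1796 0.2102] 0.0007
162 [0.539  0.1758 0.2276] 0.0713
170 [0.539  0.1643 0.1974] 0.0004
178 [0.539  0.1547 0.1851] 0.0011
186 [0.5391 0.1454 0.1772] 0.001
194 [0.5391 0.1358 0.1705] 0.002
```

step_arm:
  plan:
    - {"tx": -0.5, "ty": 0, "tz": 1.7, "twist": 0, "hand": 1}
    - {"tx": -0.5, "ty": 0, "tz": 2.5, "twist": 0, "hand": 1}
    - {"tx": -0.5, "ty": 0, "tz": 2.5, "twist": 0, "hand": 1}
    - {"tx": -0.5, "ty": 0, "tz": 2.5, "twist": 0, "hand": 1}

```text
time_s: 17.1
tcp_pos: [0.5379, 0.2395, 0.1202]
eef_rot: [[-0.003, 1.0, -0.001], [1.0, 0.003, 0.005], [0.005, -0.001, -1.0]]
contact_force: [-7.0, 8.0, 9.8]
grip_width: 0.0218
```

```bash
python3 -c "
from h import *
lev()"
```

```text
17.1 theta 0.6207 rad 0.1717 Ftan(up) 9.02 Frad 8.83 0.021786329132093264
```

step_arm:
  plan:
    - {"tx": 1.0, "ty": 0, "tz": 1.0, "twist": 0, "hand": 1}
    - {"tx": 1.5, "ty": 0, "tz": 1.5, "twist": 0, "hand": 1}
    - {"tx": 1.5, "ty": 0, "tz": 1.5, "twist": 0, "hand": 1}
    - {"tx": 1.5, "ty": 0, "tz": 1.5, "twist": 0, "hand": 1}

```text
time_s: 17.43
tcp_pos: [0.538, 0.2397, 0.1187]
eef_rot: [[-0.003, 1.0, -0.002], [1.0, 0.003, 0.002], [0.002, -0.002, -1.0]]
contact_force: [-8.8, 3.6, 11.5]
grip_width: 0.0215
```

```bash
python3 -c "
from h import *
lev()"
```

```text
17.43 theta 0.6295 rad 0.1717 Ftan(up) 11.19 Frad 4.48 0.02150218117512057
```

step_arm:
  plan:
    - {"tx": 0, "ty": 0, "tz": 0, "twist": 0, "hand": 1}
    - {"tx": 0, "ty": 0, "tz": 0, "twist": 0, "hand": 1}
    - {"tx": 0, "ty": 0, "tz": 0, "twist": 0, "hand": 1}
    - {"tx": 0, "ty": 0, "tz": 0, "twist": 0, "hand": 1}
    - {"tx": 0, "ty": 0, "tz": 0, "twist": 0, "hand": 1}
    - {"tx": 0, "ty": 0, "tz": 0, "twist": 0, "hand": 1}

```text
time_s: 17.93
tcp_pos: [0.538, 0.2397, 0.1187]
eef_rot: [[-0.003, 1.0, -0.002], [1.0, 0.003, 0.002], [0.002, -0.002, -1.0]]
contact_force: [-8.3, 3.8, 11.9]
grip_width: 0.0213
```

Run:
```python
from h import *
lev()
im,d=grab_frame('top'); save('t10',cv2.resize(im[120:270,90:390],None,fx=2.6,fy=2.6,interpolation=cv2.INTER_CUBIC)); P=cloud('top',d)
P[:,:235]=0;P[:,270:]=0; bodies(P,.150,.162,10)
lev()
```

```text
17.93 theta 0.6294 rad 0.1717 Ftan(up) 11.54 Frad 4.69 0.021341949622348956
38 [251. 200.] [542.1 -19.2] [26.6 27. ] 89.75 z 0.1568
53 [250. 366.] [ 52.8 -19. ] [98.7 25.4] 70.65 z 0.1559
17.98 theta 0.6294 rad 0.1717 Ftan(up) 11.62 Frad 4.36 0.02193545940599663
```

View pics/t10.png

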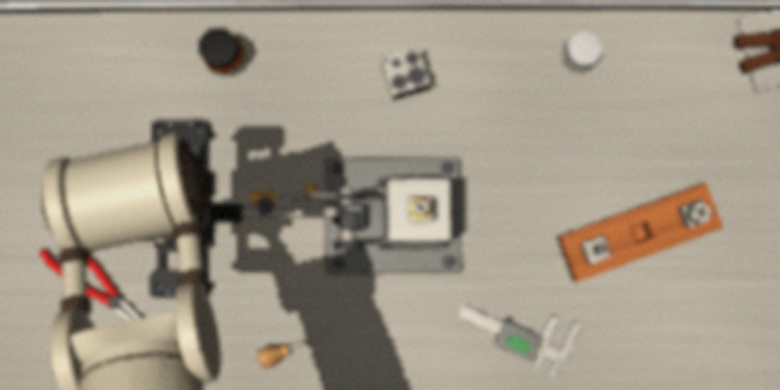

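```bash
python3 -c "
from h import *
print(order.finish_job()); lev()"
```

```text
the job is handed in; nothing more can be done
None
the job is handed in; nothing more can be done
```

The head with the gold ring is in the socket and released. I pulled the lever down three clicks and handed the job in at about 18 s, with the gripper still pinching the lever at the third click. No verdict came back.

- **Head:** It was the middle one in the rack. The wrist camera put its body top at 0.1557 m, which means the shoulder is on the mouth at 0.130 m. It sat about 1 mm from the socket's centre. The last top view showed it still there.
- **Clicks:** The push rose and fell three times, and the notches felt to be at about 0.21, 0.42 and 0.625 rad. I finished at 0.629 rad with 11–12 N on the lever, holding still. That is a little past the third notch, and about 0.1 rad short of where the fourth click would count.
- **Rest of the bench:** The last top view showed the other two heads still in the rack. The tools and jars looked unmoved; I judged this by eye and did not measure it.
- **Disagreements:**
  - The lever angle from the camera's view of the grip was about 0.015 rad less than the angle from the arm's position. That check was made at 0.609 rad, before the last small moves.
  - The top camera placed the socket and head about 2 mm further out in x than the wrist camera did, which is within the calibration tolerance.
  - A sideways push of about 8 N stayed on the fingers, and I left it because it did no harm.

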